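Open the combination lock on the reel bin and present the shackle

ROBOT

A 6-joint arm with a two-finger parallel gripper is mounted at the origin on the work surface. World frame = base frame: x ahead of the robot, y to its left, z up, the work surface at z = 0. Lengths are in mm, angles in rad, forces in N, time in s.
With the tool pointing down it reaches from about 350 to 775 mm from the base axis. Payload 7.3 kg.
Tool frame: the origin (TCP) lies at the very end of the fingers, on their centre line; the grasp point (between the pads) lies 19 mm behind it; x points along the fingers, z is the direction in which the jaws open and shut, and the axes are right-handed (so a half turn about x gives the same grasp; the last joint's range is limited). The gripper opens to 92 mm and grips with 3 to 60 N. Pads are 19 mm wide; open, the fingers measure 130 mm over their backs; the gripper's body (75 mm by 190 mm) begins 47 mm behind the grasp point.
Start: joints at [-1.419, 0.342, 1.524, -0, 1.275, -0.146], TCP at [154.067, -501.905, 226.741] pointing down, gripper open.
Joint ranges: [-2.53, 2.53], [-0.77, 2.02], [0.04, 2.7], [-1, 4.14], [0.28, 2.66], [-3.11, 3.11]. Speed limits (rad/s): [2.57, 2.57, 3.14, 3.14, 3.14, 3.14].

INTERFACE

Orientations are given as [roll, pitch, yaw] about the fixed x, y, z axes, in that order (R = Rz(yaw) Ry(pitch) Rx(roll)).
In Python, from plant import * gives the robot as it stands.
- The arm moves only by the tool carry_out, never from a script. Its argument "rows" is a list of rows, each a list of 4 numbers: the shift along the world's x, y, z in mm, then the turn about the world's z in degrees. In form: [[x, y, z, twist], ...]. A call has 1 to 20 rows; each row is the pose to reach, as a shift and turn from the pose measured when the call began; what a row does not reach only later rows make up. A row lasts 1/12 s, in which the tool goes at most 41.7 mm and 7.16 degrees, less where a joint would pass 70% of its speed; a pose out of reach is approached as far as the arm can. A call with a gripper value outside its range is refused whole. "hand" is the finger opening in mm, from 0 to 91.8, set as the call begins (left out, the last holds). The fingers move at their own pace and stop on an object; the grip force is fixed at half the most. Time passes only in rows, so rows that repeat a pose let the fingers close. It gives the time, the measured TCP pose, the force and the opening at its end, in the units of the state.
- get_obs(): the state, without advancing time (a new reading comes with each control period).
- capture(name): name is "side" or "top" or "wrist"; returns the picture (480x640x3 uint8, red, green, blue); there is no depth.
- camera_info(name): a dict with "camera_matrix" (3x3 intrinsics, pixels), "pose" (4x4, takes a point from camera to world coordinates); the wrist camera has in their place "mount" (4x4, takes a point from camera to tool coordinates, whose origin is the TCP and whose axes are the tool frame's). Camera axes: x right, y down, z forward; pixel columns grow to the right and rows downward; lengths in mm; the calibration is good to about 2 mm. A picture is of the moment at which its call begins: read the wrist's pose just before it. camera_info takes no time and is no camera call.
- close_job(): hands the job in, once; it reports no verdict.
The state is a dict: "time": time; "joint_positions": joint angles; "dq": joint speeds; "tau": joint torques, N m; "tool_pos": TCP position; "tcp_rot": TCP orientation; "contact_force": force on the tool from outside, world axes, zero at the start; "moment": the same for the moment, N m; "grip_width": finger opening in mm.
Only numpy, scipy, OpenCV 4.12 (cv2) and the standard library are available. Lean on these libraries where they do the work, as an engineer would, in place of code of your own. Each camera call takes 0.05 s, during which the arm holds its last target. There are 200 camera calls.

TASK

Unlock the wire-reel bin: turn the clicking dial of the combination lock clockwise, click by click, until its pointer sits in the notch at the raised index rib, then let go of the dial and pull the steel shackle straight up, all the way out of the lock and hasp. Finish while still holding the shackle: upright, still and above the lock with its leg ends well clear (about 10 cm) of it, nothing but the gripper carrying it. Leave the dial at its notch and do not disturb the loose reel, screwdriver and carton nearby.

Things in the scene. Friction and masses are not known exactly. Their poses are not given: they have to be found in the camera images.
- lock: Fixed steel lock housing, x -42 to 42, y -112 to 72, top z 48 mm, joined to a clear-lidded beige reel bin (x -77 to 77, y 90 to 284, top z 90). Origin on the work surface midway below the shackle legs, z up. Dial axis at x 0, y -74. A 3 mm hasp strap lies on the top round the shackle (y -40 to 40) and on to the bin. Never moves in a run.
- dial (a joint): Dial angle (rad), positive anticlockwise from above; 0 = pointer at the index rib, which alone frees the shackle (within 0.12). Spring click notches every 0.35 rad (..., 0.7, 0.35, 0, -0.35); stops at -0.45 and 1.65. Starts 0.6 to 1.5, so two to four clicks from 0. A click takes about 0.1 N m; let go near a notch, the dial springs into it and stays.
- dial_grip (a point): Point to grip on the dial's upright axis, 80 mm above the work surface. Black dial: disc 56 mm across with an upright bar across it, 48 mm long, 12 mm thick, 57 to 88 mm above the surface. x runs along the bar to its pointed, white-marked pointer end (at dial 0 along the lock's +x), z up.
- index_mark (a point): The raised steel index rib on the housing top, 36 mm from the dial axis along the lock's +x.
- shackle: Loose steel U of 14 mm round bar, 58 mm wide, 106 mm tall, 0.15 to 0.3 kg. Origin midway between the leg ends, z up to the crown, y from leg to leg (along the lock's y). Starts standing in the lock, origin 6 mm above the work surface; rises only about 4 mm until the dial is at 0; legs are out after 45 mm of lift. 1.5 mm play in the holes.
- crown (a point): Middle of the straight top bar of the shackle (bar along the shackle's y, 22 mm straight length, 14 mm thick), 99 mm above the shackle's origin, 105 mm above the work surface at the start; 47 mm free below the bar.
- small_reel: Bystander: small reel with black flanges and copper wire standing on the counter, 64 mm across, 46 mm tall. Origin at the centre of its underside.
- screwdriver: Bystander: black-handled screwdriver lying on the counter beyond the lock, about 200 mm long, under 35 mm tall.
- carton: Bystander: small cardboard carton 70 x 50 x 40 mm. Origin at the centre of its underside.
Things that resemble listed ones, but are neither listed nor needed, are in the scene too. There is more than one size of the shackle; the one meant has the size given above.

How it is judged (in metres and radians):
On the way, in this order (a step that is already met when the one before it is completed fails the run):
1. the dial stands in the notch at the index rib, the shackle still in the lock (value of joint dial between -0.12 and 0.12 rad and contact force between the fingers and lock below 0.3 N and z of shackle in the frame of lock below 0.02 m), for 0.2 s.
2. the shackle is pulled up out of the lock by the fingers (z of shackle in the frame of lock above 0.055 m and contact force between the fingers and shackle above 1 N), for 0.1 s.
At the end, for the whole second after the job is handed in: Shackle held by the gripper over the lock (within 100 mm sideways), leg ends over 50 mm above the housing top, upright within 15 degrees, slower than 4 cm/s, touching neither lock nor hasp; dial untouched, within 0.12 rad of its notch at the index rib; bystanders within 25 mm (z of shackle in the frame of lock above 0.1 m and horizontal distance between shackle and lock below 0.1 m and angle between shackle's own z axis and vertical below 0.26 rad and linear speed of shackle below 0.04 m/s and contact force between the fingers and shackle above 1 N and contact force between lock and shackle below 0.2 N and contact force between lock and the fingers below 0.3 N and value of joint dial between -0.12 and 0.12 rad); the arm keeps its last pose, push and grip.
It fails at once if the small reel, screwdriver or carton is disturbed by more than 25 mm (distance of any of small_reel, screwdriver, carton from where it was at the start of the episode above 0.025 m).
It also fails if it takes over 42 s, if anything falls off the work surface, if the arm or the gripper's body presses on something with over 40 N, if the wrist force passes 120 N, or if a joint passes its speed limit or range.

## Working session

There is one attempt and no reset: what is moved stays moved. The work goes in short steps, Python scripts to look and compute and a tool call to move; the robot and the scene stay as the last step left them, time stands still between calls to the robot, and variables do not carry over. Pictures are saved under pics/ and viewed, about 8 in all and at most 12, crops included, and the job is handed in when it is done.

Besides the shell and the picture viewer there is one more tool, called after "Emit:" in YAML: its name, and indented under it one key for each argument. carry_out: Moves the arm, as the interface text tells. Its arguments: {"type":"object","properties":{"rows":{"type":"array"},"hand":{"type":"number"}},"required":["rows"]}

```bash
mkdir -p pics; ls; cat > h.py <<'E'
from plant import *
import numpy as np, cv2
def ray(cam,uv):
    i=camera_info(cam);K=np.array(i["camera_matrix"])
    if cam=="wrist":
        raise ValueError
    P=np.array(i["pose"]);d=P[:3,:3]@np.linalg.solve(K,[uv[0],uv[1],1.]);return P[:3,3],d
def onz(cam,uv,z):
    o,d=ray(cam,uv);return o+d*(z-o[2])/d[2]
def proj(cam,p):
    i=camera_info(cam);K=np.array(i["camera_matrix"]);P=np.linalg.inv(np.array(i["pose"]))
    q=K@(P[:3,:3]@np.array(p,float)+P[:3,3]);return q[:2]/q[2]
E
python3 - <<'E'
from h import *
for c in("top","side"):
    cv2.imwrite(f"pics/{c}0.png",capture(c)[:,:,::-1])
    print(c,np.round(camera_info(c)["pose"],2).tolist(),np.round(camera_info(c)["camera_matrix"],1).tolist())
print(camera_info("wrist"));print(get_obs())
E
```

```text
pics
top [[0.02, -0.99, 0.16, 415.08], [-1.0, -0.02, -0.01, -76.86], [0.02, -0.16, -0.99, 1051.05], [0.0, 0.0, 0.0, 1.0]] [[553.7, 0.0, 327.6], [0.0, 553.7, 242.7], [0.0, 0.0, 1.0]]
side [[0.98, -0.15, 0.13, 451.73], [-0.2, -0.75, 0.63, -565.57], [-0.0, -0.64, -0.77, 650.77], [0.0, 0.0, 0.0, 1.0]] [[527.9, 0.0, 324.4], [0.0, 527.9, 245.5], [0.0, 0.0, 1.0]]
{'camera_matrix': array([[339.33618972,   0.        , 321.35342504],
       [  0.        , 339.33618972, 239.49396655],
       [  0.        ,   0.        ,   1.        ]]), 'mount': array([[-9.03636075e-04, -2.83029921e-01,  9.59110654e-01,
        -1.58323891e+02],
       [-4.32978768e-04, -9.59110845e-01, -2.83030386e-01,
         7.60248611e+01],
       [ 9.99999498e-01, -6.71031017e-04,  7.44141213e-04,
        -2.22043657e+00],
       [ 0.00000000e+00,  0.00000000e+00,  0.00000000e+00,
         1.00000000e+00]])}
{'time': 0.1, 'joint_positions': array([-1.41901660e+00,  3.42653487e-01,  1.52487599e+00, -2.27838421e-05,
        1.27537526e+00, -1.46021348e-01]), 'dq': array([ 0.00042111, -0.00104372, -0.00238352,  0.00066773, -0.00183429,
        0.00145391]), 'tau': array([ 2.30572623e-03, -4.32002306e+01, -2.44694424e+01,  7.19698844e-02,
        5.25782711e-02, -5.15541547e-05]), 'tool_pos': array([ 153.99747372, -501.55534939,  226.13010056]), 'tcp_rot': array([3.01217545, 1.56948406, 1.73918685]), 'contact_force': array([-0.48139506, -0.41349397,  0.1096434 ]), 'moment': array([-0.03832437, -0.01050121,  0.01381044]), 'grip_width': 91.86007981296967}
```

View pics/top0.png

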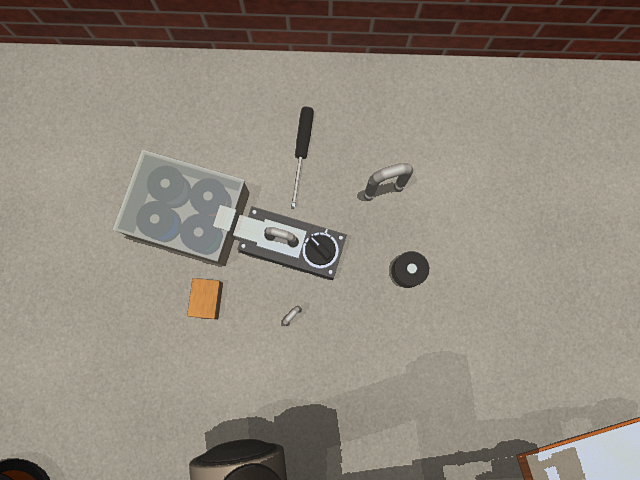

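View pics/side0.png

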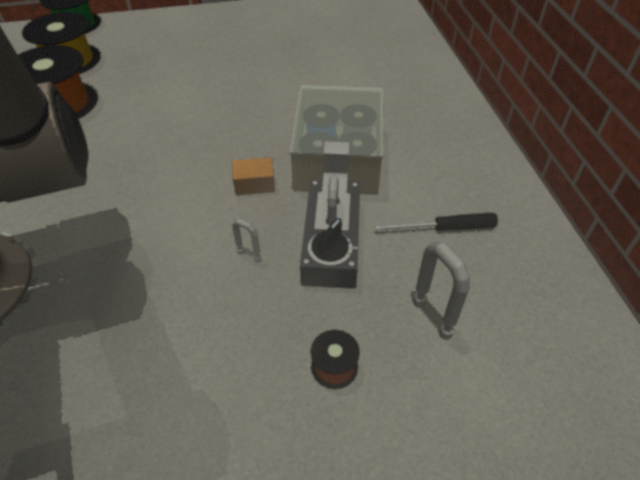

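The top view shows the lock with its shackle crown near (281,236), the dial near (320,250) and the bin to the left. The side view shows the same lock at about (330,230). I'll zoom in on both in one picture.

```bash
python3 - <<'E'
from h import *
a=cv2.imread("pics/top0.png")[200:285,230:355];b=cv2.imread("pics/side0.png")[165:290,295:370]
A=cv2.resize(a,None,fx=4,fy=4,interpolation=3)
B=cv2.resize(b,None,fx=4,fy=4,interpolation=3)
c=np.zeros((500,800,3),np.uint8);c[:A.shape[0],:500]=A;c[:,500:]=B
cv2.imwrite("pics/crop.png",c)
E
```

```text
(no output)
```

View pics/crop.png

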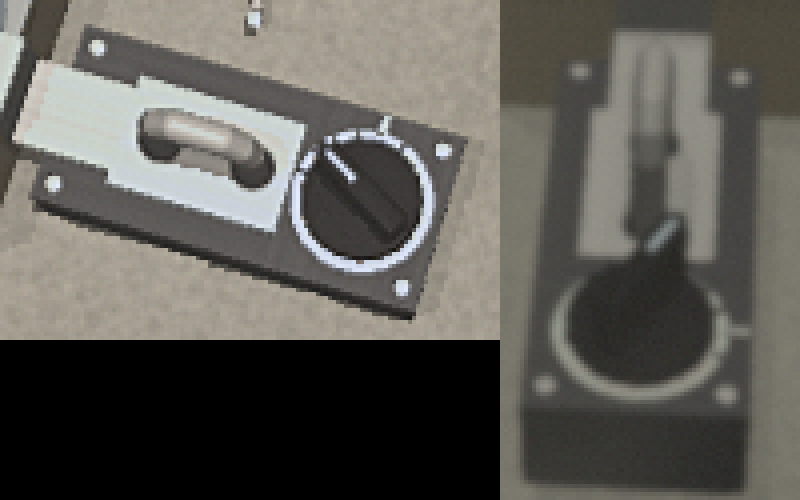

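```bash
cat >> h.py <<'E'
E
python3 - <<'E'
from h import *
f=lambda u,v:((u+.5)/4-.5+230,(v+.5)/4-.5+200)
g=lambda u,v:((u-500+.5)/4-.5+295,(v+.5)/4-.5+165)
for n,F,S,R,I in(("top",f,[(97,47),(443,150),(401,288),(54,183)],(362,201),(386,122)),("side",g,[(580,71),(740,78),(726,395),(544,385)],(640,329),(738,331))):
    W=np.array([onz(n,F(*p),48) for p in S]);print(n,W.round(1).tolist(),"sides",[round(np.linalg.norm(W[i]-W[i-1]),1) for i in range(4)])
    c=W.mean(0);print("centre",c.round(1))
    e=(W[1]-W[0])+(W[2]-W[3]) if n=="top" else (W[3]-W[0])+(W[2]-W[1])  # lock -y
    yaw=np.arctan2(-e[1],-e[0])-np.pi/2;print("yaw deg",np.degrees(yaw))
    y=np.array([-np.sin(yaw),np.cos(yaw),0]);x=np.array([np.cos(yaw),np.sin(yaw),0])
    o=c+20*y;print("lock origin",o.round(1),"dial from pose",(o-74*y).round(1),"ring",onz(n,F(*R),49).round(1),"idx",onz(n,F(*I),50).round(1),"pred",(o-74*y+36*x).round(1))
# pointer: mark ends on bar top z88 (top view)
p=onz("top",f(327,152),88);q=onz("top",f(352,180),88);print("mark",p,q, "ang",np.degrees(np.arctan2(*(p-q)[1::-1])))
c1=onz("top",f(206,130),112-0);print("crown",c1)
E
```

```text
top [[628.5, 49.1, 48.0], [584.3, -111.6, 48.0], [520.2, -93.8, 48.0], [564.5, 65.9, 48.0]] sides [np.float64(66.1), np.float64(166.6), np.float64(66.6), np.float64(165.7)]
centre [574.4 -22.6  48. ]
yaw deg -15.433356716508852
lock origin [579.7  -3.3  48. ] dial from pose [560.  -74.7  48. ] ring [559.6 -75.   49. ] idx [596.3 -85.1  50. ] pred [594.7 -84.2  48. ]
side [[565.1, 69.0, 48.0], [629.1, 51.4, 48.0], [584.5, -109.5, 48.0], [520.7, -91.6, 48.0]] sides [np.float64(166.6), np.float64(66.4), np.float64(167.0), np.float64(66.3)]
centre [574.9 -20.2  48. ]
yaw deg -15.465933456374616
lock origin [580.2  -0.9  48. ] dial from pose [560.5 -72.2  48. ] ring [560.3 -73.5  49. ] idx [595.5 -82.6  50. ] pred [595.2 -81.8  48. ]
mark [575.370703   -59.14322943  88.        ] [563.16905447 -70.47493377  88.        ] ang 42.88294319531686
crown [579.64102816  -7.32781421 112.        ]
```

```bash
python3 - <<'E'
from h import *
from scipy.spatial.transform import Rotation as R
o=get_obs();M=R.from_euler("xyz",o["tcp_rot"]).as_matrix();print(M.round(3),o["tool_pos"])
j=np.degrees(np.arctan2(M[1,2],M[0,2]));print("jaw deg",j,"twists to 134.7:",[(134.7-j+180*k+360)%720-360 for k in range(-1,3)])
E
```

```text
[[-0.     0.956  0.293]
 [ 0.001  0.293 -0.956]
 [-1.     0.    -0.001]] [ 153.99747372 -501.55534939  226.13010056]
jaw deg -72.93686818133953 twists to 134.7: [np.float64(27.636868181339537), np.float64(207.63686818133954), np.float64(-332.36313181866046), np.float64(-152.36313181866046)]
```

The top and side views agree to about 2 mm: lock origin (580,-2), yaw -15.4°, dial axis (560,-74). The dial is at about 1.02 rad, so three clicks from 0. I'm moving above the dial with the jaws across the bar.

Emit:
carry_out:
  rows:
    - [8,9,0,1]
    - [24,26,0,2]
    - [45,47,0,3]
    - [69,73,0,5]
    - [93,98,0,7]
    - [118,124,0,9]
    - [142,150,0,11]
    - [166,175,0,13]
    - [191,201,0,15]
    - [215,227,0,17]
    - [240,253,0,19]
    - [264,278,0,21]
    - [288,304,0,23]
    - [313,330,0,25]
    - [337,355,0,27]
    - [357,377,0,27.6]
    - [378,398,0,27.6]
    - [394,415,0,27.6]
    - [406,428,0,27.6]
    - [406,428,0,27.6]
  hand: 40

```text
time: 1.77
tool_pos: [561.2, -70.1, 225.5]
tcp_rot: [2.754, 1.568, 1.967]
contact_force: [-0.9, -0.4, -0.2]
grip_width: 39.8
```

```bash
cat >> h.py <<'E'
from scipy.spatial.transform import Rotation as R
def wristpose():
    o=get_obs();T=np.eye(4);T[:3,:3]=R.from_euler("xyz",o["tcp_rot"]).as_matrix();T[:3,3]=o["tool_pos"]
    i=camera_info("wrist");return T@np.array(i["mount"]),np.array(i["camera_matrix"]),o
def won(W,K,uv,z):
    d=W[:3,:3]@np.linalg.solve(K,[uv[0],uv[1],1.]);return W[:3,3]+d*(z-W[2,3])/d[2]
E
python3 - <<'E'
from h import *
W,K,o=wristpose();im=capture("wrist")[:,:,::-1]
cv2.imwrite("pics/w1.png",im);np.savez("w1.npz",W=W,K=K);print(o["tool_pos"],W.round(2))
E
```

```text
[561.17996154 -70.07333413 225.50889962] [[ 7.1000e-01 -6.8000e-01 -2.0000e-01  6.1442e+02]
 [-7.1000e-01 -6.8000e-01 -2.0000e-01 -1.4470e+01]
 [-0.0000e+00  2.8000e-01 -9.6000e-01  3.8391e+02]
 [ 0.0000e+00  0.0000e+00  0.0000e+00  1.0000e+00]]
```

View pics/w1.png

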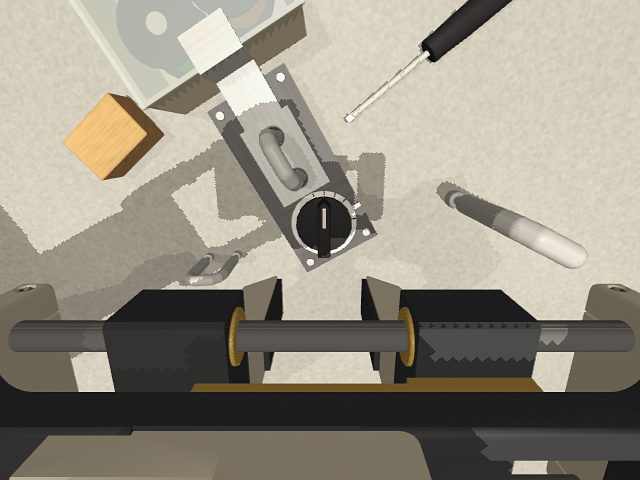

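The wrist view shows the dial ring centred near (325,222). The bar stands vertical in the picture, from (324,200) to (324,257), so it already lines up with the jaws. Screws are at (220,116), (281,77), (366,232) and (310,262).

```bash
python3 - <<'E'
from h import *
d=np.load("w1.npz");W,K=d["W"],d["K"]
S=[(220,116),(281,77),(366,232),(310,262)]
P=np.array([won(W,K,s,48) for s in S]);c=P.mean(0);e=(P[0]-P[3])+(P[1]-P[2]);y=e/np.linalg.norm(e)
print(P.round(1),"c",c.round(1),"yaw",np.degrees(np.arctan2(y[1],y[0]))-90,"origin",(c+20*y).round(1),"dial",(c-54*y).round(1))
print("ring",won(W,K,(325,222),49),"crown",won(W,K,(280,158),112))
# bar direction via the white mark by mask
im=cv2.imread("pics/w1.png");g=cv2.cvtColor(im,6);m=(g>120).astype(np.uint8);m[:205]=0;m[231:]=0;m[:,:316]=0;m[:,332:]=0
v,u=np.nonzero(m);print(len(u),u.min(),u.max(),v.min(),v.max())
if len(u)>3:
    l=cv2.fitLine(np.c_[u,v].astype(np.float32),2,0,.01,.01).ravel();vx,vy,x0,y0=l;vx,vy=(vx,vy) if vy<0 else (-vx,-vy)
    a,b=won(W,K,(x0,y0),88),won(W,K,(x0+10*vx,y0+10*vy),88);print("bar mid-mark",a.round(1),"ang",np.degrees(np.arctan2(b[1]-a[1],b[0]-a[0])))
E
```

```text
[[ 562.3   67.8   48. ]
 [ 626.8   50.1   48. ]
 [ 581.9 -110.7   48. ]
 [ 518.   -92.9   48. ]] c [572.2 -21.4  48. ] yaw -15.500277837629682 origin [577.6  -2.1  48. ] dial [557.8 -73.5  48. ]
ring [559.85967976 -73.26047922  49.        ] crown [581.56753401  -1.0361781  112.        ]
61 322 325 209 228
bar mid-mark [568.1 -63.2  88. ] ang 45.675128526989255
```

Emit:
carry_out:
  rows:
    - [-1.7,-3.4,-10,0]
    - [-1.7,-3.4,-30,0]
    - [-1.7,-3.4,-52,0]
    - [-1.7,-3.4,-75,0]
    - [-1.7,-3.4,-98,0]
    - [-1.7,-3.4,-120,0]
    - [-1.7,-3.4,-138,0]
    - [-1.7,-3.4,-151,0]
    - [-1.7,-3.4,-159,0]
    - [-1.7,-3.4,-163,0]
    - [-1.7,-3.4,-163,0]

```text
time: 2.73
tool_pos: [557.7, -75.1, 62.1]
tcp_rot: [-2.885, 1.567, 2.61]
contact_force: [0.6, 0.3, 0.4]
grip_width: 39.9
```

Emit:
carry_out:
  rows:
    - [0,0,0,0]
    - [0,0,0,0]
    - [0,0,0,0]
    - [0,0,0,0]
    - [0,0,0,0]
    - [0,0,0,0]
  hand: 0

```text
time: 3.23
tool_pos: [558.3, -75.5, 62.6]
tcp_rot: [-2.957, 1.569, 2.538]
contact_force: [0.2, -0.5, 2.2]
grip_width: 11.7
```

Emit:
carry_out:
  rows:
    - [0,0,0,-2]
    - [0,0,0,-5]
    - [0,0,0,-9]
    - [0,0.3,0,-13]
    - [0,0.5,0,-17]
    - [0,0.7,0,-21]
    - [-0.2,1,0,-26]
    - [-0.4,1.2,0,-31]
    - [-0.5,1.4,0,-36]
    - [-0.6,1.5,0,-41]
    - [-0.8,1.7,0,-46]
    - [-0.9,1.8,0,-50]
    - [-1,1.9,0,-54]
    - [-1,2,0,-57]
    - [-1,2,0,-59]
    - [-1,2,0,-60]
    - [-1,2,0,-60]
    - [-1,2,0,-60]

```text
time: 4.73
tool_pos: [558.1, -74.2, 62.6]
tcp_rot: [2.273, 1.569, 0.438]
contact_force: [2.5, -4.2, -3.3]
grip_width: 11.5
```

```bash
python3 - <<'E'
from h import *
o=get_obs();M=R.from_euler("xyz",o["tcp_rot"]).as_matrix()
print("jaw",np.degrees(np.arctan2(M[1,2],M[0,2])),o["tool_pos"],o["contact_force"],o["moment"],o["grip_width"])
E
```

```text
jaw -105.13717962530514 [558.05305421 -74.24210231  62.64036823] [ 2.48872661 -4.23927632 -3.25435293] [-0.69851372 -0.48525922 -0.08902868] 11.50457501774704
```

Jaw axis is -105.1°, so the bar is at -15.1° against a lock yaw of -15.45°, and the dial is at its notch. I'll open only a little, because the shackle is close, then rise.

Emit:
carry_out:
  rows:
    - [0,0,0,0]
    - [0,0,0,0]
    - [0,0,0,0]
    - [0,0,0,0]
    - [0,0,0,0]
  hand: 27

```text
time: 5.15
tool_pos: [557.9, -74.0, 62.7]
tcp_rot: [2.39, 1.569, 0.555]
contact_force: [-0.9, -0.3, 0.4]
grip_width: 27.0
```

Emit:
carry_out:
  rows:
    - [0,0,4,0]
    - [0,0,12,0]
    - [0,0,25,0]
    - [0,0,45,0]
    - [0,0,70,0]
    - [0,0,95,0]
    - [0,0,115,0]
    - [0,0,125,0]
    - [0,0,130,0]
    - [0,0,130,0]
    - [0,0,130,0]

```text
time: 6.07
tool_pos: [557.4, -73.9, 191.8]
tcp_rot: [-3.013, 1.569, 1.435]
contact_force: [0.2, 0.6, -0.0]
grip_width: 27.3
```

```bash
python3 - <<'E'
from h import *
W,K,o=wristpose();im=capture("wrist")[:,:,::-1]
np.savez("w2.npz",W=W,K=K);print(o["tool_pos"],o["grip_width"],o["contact_force"])
cv2.imwrite("pics/w2.png",im)
E
```

```text
[557.42552675 -73.88862025 191.84598215] 27.32545243487157 [ 0.16018262  0.57075624 -0.01543305]
```

View pics/w2.png

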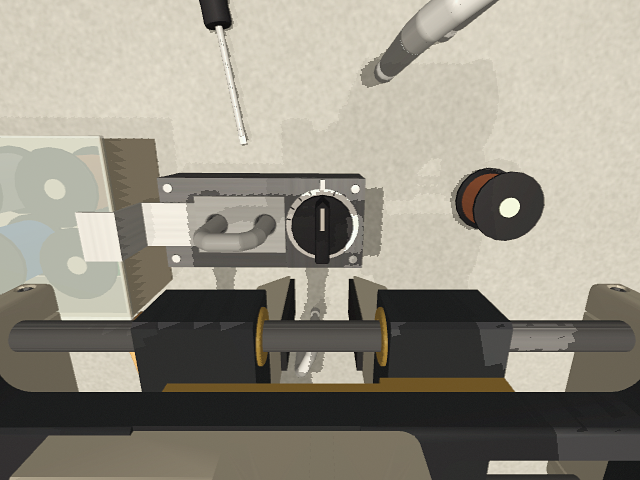

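The pointer now sits at the index rib, with the bar at u≈322 directly below the rib at (322,185). The shackle crown is seen at about (235,242).

```bash
python3 - <<'E'
from h import *
d=np.load("w2.npz");W,K=d["W"],d["K"]
print("crown",won(W,K,(235,243),105).round(1))
S=[(167,188),(176,258),(355,189),(353,259)]
P=np.array([won(W,K,s,48) for s in S]);c=P.mean(0);y=np.array([.2664,.9639,0]);print(P.round(1).tolist(),c,"origin",c+20*y)
a,b=won(W,K,(322,209),88),won(W,K,(321.5,232),88);print("bar",np.degrees(np.arctan2(*(a-b)[1::-1])))
E
```

```text
crown [574.8  -9.3 105. ]
[[626.1, 51.4, 48.0], [562.5, 68.6, 48.0], [581.6, -109.7, 48.0], [517.9, -92.4, 48.0]] [572.0093262  -20.56291186  48.        ] origin [577.3373262   -1.28491186  48.        ]
bar -16.343718030223965
```

Emit:
carry_out:
  rows:
    - [1,4,0,5]
    - [3,9,0,11]
    - [4,15,0,17]
    - [6,21,0,23]
    - [8,27,0,29]
    - [9,33,0,35]
    - [11,39,0,41]
    - [13,45,0,47]
    - [15,51,0,53]
    - [16,57,0,59]
    - [18,62,0,65]
    - [19,66,0,71]
    - [20,69,0,77]
    - [20.5,71,0,83]
    - [20.5,71,0,88]
    - [20.5,71,0,90]
    - [20.5,71,0,90]
    - [20.5,71,0,90]
  hand: 60

```text
time: 7.62
tool_pos: [577.2, -2.8, 190.2]
tcp_rot: [-2.754, 1.567, -3.019]
contact_force: [0.2, -0.4, 0.4]
grip_width: 60.1
```

```bash
python3 - <<'E'
from h import *
W,K,o=wristpose();im=capture("wrist")[:,:,::-1];M=R.from_euler("xyz",o["tcp_rot"]).as_matrix()
np.savez("w3.npz",W=W,K=K);print(o["tool_pos"],o["grip_width"],np.degrees(np.arctan2(M[1,2],M[0,2])))
cv2.imwrite("pics/w3.png",im)
q=np.linalg.inv(W)@np.array([578,-2,105,1]);print("expected crown px",(K@q[:3])[:2]/q[2])
E
```

```text
[577.24213975  -2.78557322 190.18072994] 60.130229414408404 -15.20105465314321
expected crown px [324.44221626 245.83156799]
```

View pics/w3.png

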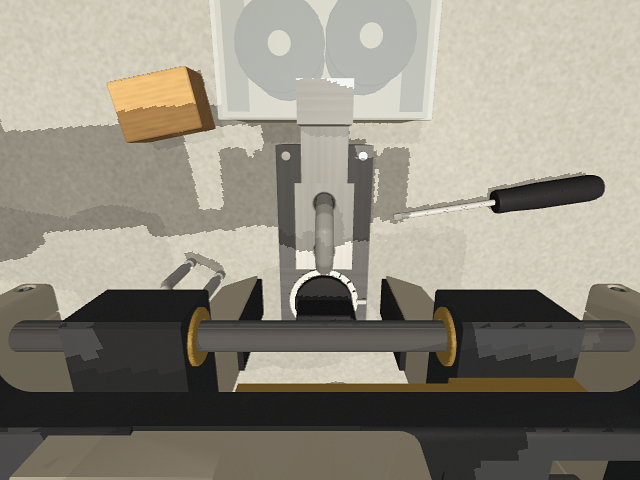

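The crown bar is at u≈324, v 200–270, centred between the jaws at u≈321 and matching the expected pixel (324,246). Next I descend and grip.

Emit:
carry_out:
  rows:
    - [0.8,0.5,-8,0]
    - [0.8,0.5,-25,0]
    - [0.8,0.5,-45,0]
    - [0.8,0.5,-65,0]
    - [0.8,0.5,-82,0]
    - [0.8,0.5,-95,0]
    - [0.8,0.5,-102,0]
    - [0.8,0.5,-104,0]
    - [0.8,0.5,-104,0]
    - [0.8,0.5,-104,0]

```text
time: 8.5
tool_pos: [578.6, -2.4, 87.0]
tcp_rot: [-2.601, 1.568, -2.867]
contact_force: [-0.2, -0.6, 1.2]
grip_width: 59.7
```

Emit:
carry_out:
  rows:
    - [0,0,0,0]
    - [0,0,0,0]
    - [0,0,0,0]
    - [0,0,0,0]
    - [0,0,0,0]
    - [0,0,0,0]
    - [0,0,0,0]
    - [0,0,0,0]
  hand: 0

```text
time: 9.17
tool_pos: [578.6, -2.4, 87.0]
tcp_rot: [-2.612, 1.568, -2.878]
contact_force: [0.2, -0.3, 0.5]
grip_width: 13.2
```

Gripped at 13.2 mm with almost no side force. I'll pull up a little first to check the shackle is free.

Emit:
carry_out:
  rows:
    - [0,0,1,0]
    - [0,0,3,0]
    - [0,0,5,0]
    - [0,0,8,0]
    - [0,0,11,0]
    - [0,0,14,0]
    - [0,0,16,0]
    - [0,0,16,0]

```text
time: 9.83
tool_pos: [578.9, -2.4, 103.7]
tcp_rot: [-2.299, 1.569, -2.564]
contact_force: [0.2, 0.0, -2.3]
grip_width: 13.2
```

The pull is free: -2.3 N is just the shackle's weight. I'll carry on straight up.

Emit:
carry_out:
  rows:
    - [0,0,4,0]
    - [0,0,10,0]
    - [0,0,18,0]
    - [0,0,27,0]
    - [0,0,36,0]
    - [0,0,46,0]
    - [0,0,56,0]
    - [0,0,66,0]
    - [0,0,77,0]
    - [0,0,88,0]
    - [0,0,99,0]
    - [0,0,109,0]
    - [0,0,118,0]
    - [0,0,125,0]
    - [0,0,130,0]
    - [0,0,133,0]
    - [0,0,134,0]
    - [0,0,134,0]
    - [0,0,134,0]
    - [0,0,134,0]

```text
time: 11.5
tool_pos: [578.7, -2.4, 237.1]
tcp_rot: [-2.597, 1.568, -2.863]
contact_force: [-0.7, -0.3, -1.8]
grip_width: 13.0
```

```bash
python3 - <<'E'
from h import *
a=cv2.imread("pics/side0.png")
s=capture("side")[:,:,::-1];t=capture("top")[:,:,::-1];w=capture("wrist")[:,:,::-1];o=get_obs()
print({k:np.round(o[k],3) for k in("time","tool_pos","contact_force","grip_width","dq")})
c=np.zeros((600,800,3),np.uint8);c[:300,:400]=cv2.resize(s,(400,300));c[:300,400:]=cv2.resize(t,(400,300))
c[300:,:400]=cv2.resize(s[130:310,270:510],(400,300));c[300:,400:]=cv2.resize(w,(400,300))
cv2.imwrite("pics/end.png",c)
E
```

```text
{'time': np.float64(11.65), 'tool_pos': array([578.84 ,  -2.394, 237.325]), 'contact_force': array([-0.33 ,  0.143, -2.284]), 'grip_width': np.float64(12.996), 'dq': array([-0.002, -0.002, -0.001,  0.   ,  0.001,  0.001])}
```

View pics/end.png

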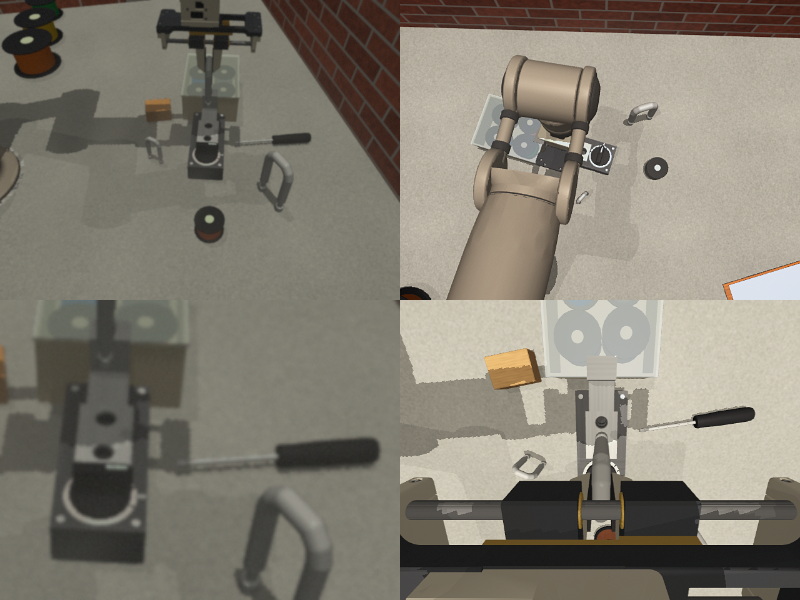

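Both leg holes are empty, the shackle hangs from the gripper, the dial mark points at the rib and the bystanders look unmoved. One closer crop to check that the shackle is upright.

```bash
python3 - <<'E'
from h import *
s=capture("side")[:,:,::-1].copy()
y=np.array([.2664,.9639,0]);b=np.array([578.7,-2.4,157])
for p in(b+22*y,b-22*y,b+np.array([0,0,99])):print(proj("side",p).round(1))
c=cv2.resize(s[30:190,270:400],None,fx=3.7,fy=3.7,interpolation=3)
c=cv2.convertScaleAbs(c,alpha=1.6,beta=20);cv2.imwrite("pics/end2.png",c)
E
```

```text
[333.3 148.4]
[331.5 168.8]
[333.2  98.7]
```

View pics/end2.png

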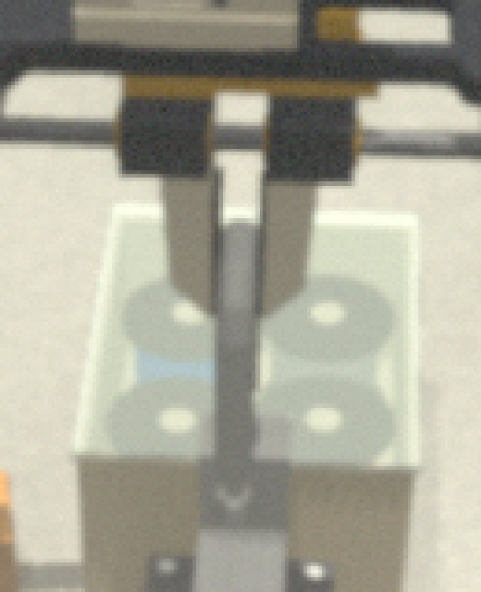

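The shackle stands straight sideways, but its near leg end is unclear against the strap behind it. I'll check fore-aft tilt in the wrist view against where the far leg end should be.

```bash
python3 - <<'E'
from h import *
W,K,o=wristpose();im=capture("wrist")[:,:,::-1].copy();Wi=np.linalg.inv(W);t=o["tool_pos"]
y=np.array([.2664,.9639,0]);z=np.array([0,0,1.])
g=t+19*z
for a in(-15,0,15):
    c,s=np.cos(np.radians(a)),np.sin(np.radians(a))
    pts=[(Wi[:3,:3]@(g+(c*y+s*z)*yy+(c*z-s*y)*zz)+Wi[:3,3]) for yy,zz in((22,-99),(-22,-99))]
    print(a,[((K@q)[:2]/q[2]).round(0).tolist() for q in pts])
s=capture("side")[:,:,::-1]
A=cv2.convertScaleAbs(cv2.resize(im[170:420,250:400],(360,600),interpolation=3),alpha=1.2)
B=cv2.convertScaleAbs(cv2.resize(s[80:190,300:370],(382,600),interpolation=3),alpha=2.2)
cv2.imwrite("pics/end3.png",np.hstack([A,B]))
E
```

```text
-15 [[323.0, 254.0], [323.0, 312.0]]
0 [[324.0, 220.0], [323.0, 277.0]]
15 [[324.0, 187.0], [324.0, 243.0]]
```

View pics/end3.png

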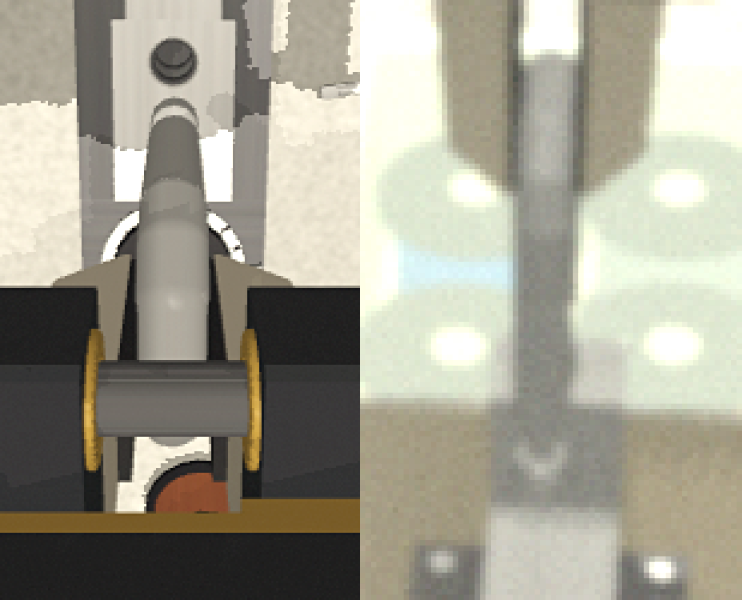

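The wrist view puts the far leg end's centre at about v=219, against 220 expected for zero tilt (±15° would shift it by about 34 px). The side view's groove mark just above the near leg end agrees, so the shackle is upright. Handing in.

```bash
python3 -c "
from plant import *
o=get_obs();print(o['time'],o['tool_pos'],o['grip_width'],o['contact_force']);print(close_job())"
```

```text
11.8 [578.9127276   -2.41899902 237.52816159] 12.902202890019945 [-0.21056108 -0.27963785 -1.62955168]
the job is handed in; nothing more can be done
None
```

I turned the dial about 60° clockwise (three clicks) to the index rib and let go. Then I gripped the shackle's crown and pulled it straight up about 150 mm, and handed in at 11.8 s while still holding it; no verdict was reported.

**Last checks:**
- **Dial:** the pointer was at the rib, with the bar measured at -16.3° against a lock yaw of -15.5°. That was taken after I let go but before the pull. The later side view still showed the mark pointing at the rib.
- **Shackle:** both lock holes were empty. The shackle was still and upright to within a few degrees, with its leg ends about 108 mm above the housing. The gripper read about 13 mm open and 2 N of load, which is roughly the shackle's weight.
- **Bystanders:** the reel, screwdriver and carton looked unmoved in the pictures; I did not measure them.

**Disagreements:** the wrist and fixed cameras differed by about 2.5 mm on the lock's position. One crown reading by eye was about 8 mm off along the bar, so I used the lock's pose instead, and a later close view confirmed it. No check failed.

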